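# Open the jammed receipt printer through its service hole

## Task

The receipt printer's opening lever has snapped off. Take the release pin from its tool block, feel it into the small service hole in the printer's front cover and gently push down until the hidden latch lets go and the roll cover springs ajar; then stand the pin back in its block and swing the roll cover all the way open so that it stays up by itself. Leave everything else on the bench where it is.

Things in the scene. Friction and masses are not known exactly. Their poses are not given: they have to be found in the camera images.
- printer: receipt printer, grey plastic, 195 deep x 145 wide x 138 high (mm), fixed to the bench. Origin: centre of its underside; x points from its front to its rear, y to its left, z up. The front cover is the flat deck over the front 60 mm, its upper face 135 above the bench; behind it the roll cover. It carries every printer part, latch included. More than 25 N between pin and printer breaks something.
- release_hole (a point): nominal centre of the round service hole, on the front cover's upper face, at x = -68.5, y = +52, z = 135 in the printer's frame. The cover's clips are broken: it sits up to 5 mm off in x and in y, so the true hole lies that far from this point (it stays put under light pushing). Hole 6 mm across, 0.5 mm bevel, cover 4 mm thick, hollow below.
- latch_arm (a point): hidden inside: nominal point on the latch's flat level arm, 38 mm below the upper face of the front cover, under the hole; 22 mm wide, so a pin through the hole always meets it. Pushed down 4.5 to 7 mm against its spring (2 to 3.5 N at first, 4.5 to 6.5 N at the end, plus rubbing in the hole) it lets the roll cover go; a hard stop comes 3 to 4 mm deeper.
- lid (a joint): roll cover, hinge along the printer's y axis at its rear (x = +82, z = 134 in the printer's frame). 0 rad: shut and latched. When the latch trips it springs up to about 0.3. Upright at 1.57; it stops at 1.85, leaning back. Let go below about 1.4 it falls back to 0.3; past upright it stays where it is left or leans back to the stop.
- lid_lip (a point): centre of the finger lip of the roll cover: a round bar 12 mm across and 24 mm long, along the printer's y, at the end of a tongue that sticks 41 mm forward from the middle of the cover's front edge; 158 mm in front of the hinge axis and 8.5 above it when shut. Can be pinched on its two end faces, and turns between the fingers as the cover swings.
- pin_grip (a point): release pin, centre of its handle. Black plastic handle 16 x 16 x 70 mm, below it a flange 24 mm across and 3 thick, below that a steel pin 4 mm across and 60 long. The z axis points from the tip up the handle; its x and y axes are square to the handle's flats. 70 g. It stands upright in the tool block, resting on its flange.
- pin_tip (a point): lower end of the release pin, on its axis, 98 mm below pin_grip.
- stand_hole (a point): mouth of the pin's hole in the tool block, centre of the block's upper face. Wooden block 70 x 110 x 64 mm high, fixed; through hole 10 mm across with a 1.5 mm bevel; two rows of small bits stand 6 mm proud, 40 mm to either side.
- paper_roll: bystander: white paper roll 76 mm across, 80 high, standing; origin under its centre.
- mouse: bystander: black mouse 105 x 60 x 35 mm; origin under its centre.
- disk_case: bystander: black disk case 115 x 76 x 14 mm; origin under its centre.
- screw_tray: bystander: steel screw tray 120 x 90 x 28 mm; origin under its centre.
- mug: bystander: white mug 82 mm across, 95 high; origin under its centre.
- driver: bystander: screwdriver 190 mm long, lying on the bench.
- cleaner: bystander: white bottle 60 mm across, 170 high; origin under its centre.
Mind the look-alikes: they are no part of the job. Of the things shaped like the part that bears pin_grip, the black one is meant.

How it is judged:
By the outcome, as a careful person would: the job done as asked, in the order asked, and still so for the second after the job is handed in, with the robot touching nothing.
It also fails if it takes over 72 s, if anything falls off the work surface, if the arm or the gripper's body presses on something with over 40 N, if the wrist force passes 120 N, or if a joint passes its speed limit or range.

## Robot

A 7-joint arm with a two-finger parallel gripper is mounted at the origin on the work surface. World frame = base frame: x ahead of the robot, y to its left, z up, the work surface at z = 0. Lengths are in mm, angles in rad, forces in N, time in s.
With the tool pointing down it reaches from about 400 to 900 mm from the base axis. Payload 5.5 kg.
Tool frame: the origin (TCP) lies on the centre line of the jaws, within the pads' length; the fingertips stand ctrl.tcp_to_tips ahead of it and the grasp point (between the pads) lies 2 mm behind it (ctrl.tcp_to_tips is the distance from the TCP to the fingertips, in mm); x points along the fingers, z is the direction in which the jaws open and shut, and the axes are right-handed (so a half turn about x gives the same grasp; the last joint's range is limited). The gripper opens to 92 mm and grips with 3 to 60 N. Pads are 19 mm wide; open, the fingers measure 130 mm over their backs; the gripper's body (75 mm by 190 mm) begins 47 mm behind the grasp point.
Start: joints at [1.48, 0.501, -0.427, 1.55, 0.221, 1.138, -0.21], TCP at [225.234, -609.729, 243.729] pointing down, gripper open.
Joint ranges: [-2.88, 2.88], [-0.31, 2.03], [-1.54, 1.56], [0.2, 2.42], [-1.41, 4.55], [0.19, 2.02], [-2.57, 2.57]. Speed limits (rad/s): [2.57, 2.57, 3.14, 3.14, 3.14, 3.14, 3.14].

## Interface

Orientations are given as a unit quaternion [x, y, z, w].
In Python, from cell import ctrl gives the robot as it stands.
- The arm moves only by the tool apply_moves, never from a script. Its argument "increments" is one flat list of numbers, 7 for each row, row after row: the shift along the tool's x, y, z in m, then the turn, a rotation vector about the tool's x, y, z in rad, then the opening, from 0 (shut) to 1 (fully open). A call has 1 to 20 rows; each row shifts and turns the commanded pose from where the row before left it, along the tool's axes as they then stand; what a row does not reach is not made up. A row lasts 1/10 s, in which the tool goes at most 50 mm and 8.59 degrees, less where a joint would pass 70% of its speed; a pose out of reach is approached as far as the arm can. A call with a gripper value outside its range is refused whole. The fingers move at their own pace and stop on an object; "grip_force" is the grip in N (left out, the last holds). Time passes only in rows, so rows that do not move let the fingers close. It gives the time, the measured TCP pose, the force and the opening at its end, in the units of the state.
- ctrl.sense(): the state, without advancing time (a new reading comes with each control period).
- ctrl.get_image(name): name is "side" or "top"; returns (picture, depth): 400x640x3 uint8, red, green, blue; 400x640 float32, mm along the optical axis (not along the pixel's ray), 0 where there is no reading.
- ctrl.camera_info(name): a dict with "mtx" (3x3 intrinsics, pixels), "dist_coeffs" ([k1, k2, p1, p2, k3] as OpenCV has them; the pictures are not rectified), "R" (3x3) and "t" (3): a world point X has camera coordinates R X + t. Camera axes: x right, y down, z forward; pixel columns grow to the right and rows downward; lengths in mm; the calibration is good to about 2 mm. A picture is of the moment at which its call begins. camera_info takes no time and is no camera call.
- ctrl.hand_in(): hands the job in, once; it reports no verdict.
The state is a dict: "clock": time; "joint_pos": joint angles; "qd": joint speeds; "joint_efforts": joint torques, N m; "ee_pos": TCP position; "orientation": TCP orientation; "ft_force": force on the tool from outside, world axes, zero at the start; "wrist_torque": the same for the moment, N m; "width": finger opening in mm.
Only numpy, scipy, OpenCV 4.12 (cv2) and the standard library are available. Lean on these libraries where they do the work, as an engineer would, in place of code of your own. Each camera call takes 0.05 s, during which the arm holds its last target. There are 200 camera calls.

## Working session

There is one attempt and no reset: what is moved stays moved. The work goes in short steps, Python scripts to look and compute and a tool call to move; the robot and the scene stay as the last step left them, time stands still between calls to the robot, and variables do not carry over. Pictures are saved under pics/ and viewed, about 8 in all and at most 12, crops included, and the job is handed in when it is done.

Besides the shell and the picture viewer there is one more tool, called after "Request:" by a JSON object that holds its "method" and its "body". apply_moves: Moves the arm, as the interface text tells. Its arguments: {"type":"object","properties":{"increments":{"type":"array","items":{"type":"number"}},"grip_force":{"type":"number"}},"required":["increments"]}

```bash
ls; mkdir -p pics
cat > h.py <<'E'
import numpy as np, cv2
from cell import ctrl
from scipy.spatial.transform import Rotation as Rn
def cloud(name):
    im,d=ctrl.get_image(name); c=ctrl.camera_info(name)
    K=np.array(c["mtx"]);D=np.array(c["dist_coeffs"]);R=np.array(c["R"]);t=np.array(c["t"])
    h,w=d.shape; u,v=np.meshgrid(np.arange(w),np.arange(h))
    p=cv2.undistortPoints(np.stack([u,v],-1).reshape(-1,1,2).astype(np.float64),K,D).reshape(h,w,2)
    X=np.dstack([p[...,0]*d,p[...,1]*d,d]); W=(X-t)@R
    W[d==0]=np.nan
    return im,d,W
def proj(name,P):
    c=ctrl.camera_info(name)
    return cv2.projectPoints(np.array(P,float).reshape(-1,1,3),cv2.Rodrigues(np.array(c["R"]))[0],np.array(c["t"],float),np.array(c["mtx"]),np.array(c["dist_coeffs"]))[0].reshape(-1,2)
E
python3 - <<'E'
from h import *
s=ctrl.sense();print(s, ctrl.tcp_to_tips)
for n in("top","side"):
    im,d,W=cloud(n); cv2.imwrite(f"pics/{n}0.png",im[...,::-1]); np.savez(f"{n}0.npz",im=im,W=W)
    c=ctrl.camera_info(n);print(n,-np.array(c["R"]).T@np.array(c["t"]),np.array(c["R"]).round(2).tolist())
E
```

```text
pics
{'clock': 0.0, 'joint_pos': array([ 1.4802092 ,  0.50187657, -0.42680377,  1.55147227,  0.2208574 ,
        1.13825075, -0.21031373]), 'qd': array([ 0.0001992 ,  0.00157711,  0.00123824, -0.00053619, -0.00100521,
       -0.00013459, -0.00041275]), 'joint_efforts': array([-6.53924817e-04, -5.66593087e+01, -5.81631035e+00, -2.79106539e+01,
       -6.87359227e-02,  3.08038120e-02,  1.52340899e-04]), 'ee_pos': array([ 224.91707434, -609.13786717,  242.6521429 ]), 'orientation': array([ 0.40458947,  0.58075411, -0.40378596,  0.57964552]), 'ft_force': array([ 0.2195525 , -0.00048588, -0.10762893]), 'wrist_torque': array([-0.02436781, -0.00207059,  0.00927391]), 'width': 91.92497734022399} 17.0
top [ 471.87228863   13.63628195 1372.95898354] [[0.02, -1.0, 0.01], [-1.0, -0.02, -0.07], [0.07, -0.01, -1.0]]
side [  388.24378553 -1097.06575106   767.19995683] [[0.99, -0.15, 0.01], [-0.07, -0.5, -0.86], [0.13, 0.85, -0.51]]
```

View pics/top0.png

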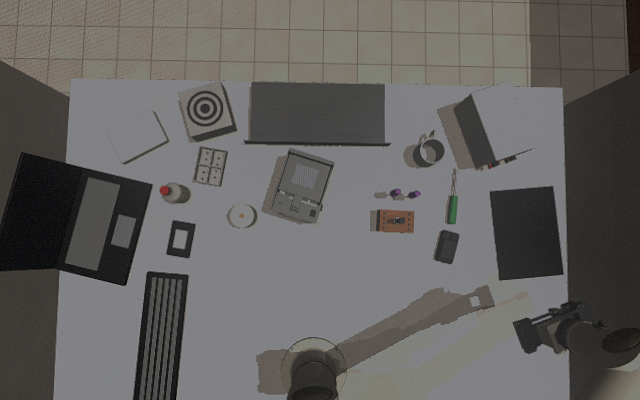

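View pics/side0.png

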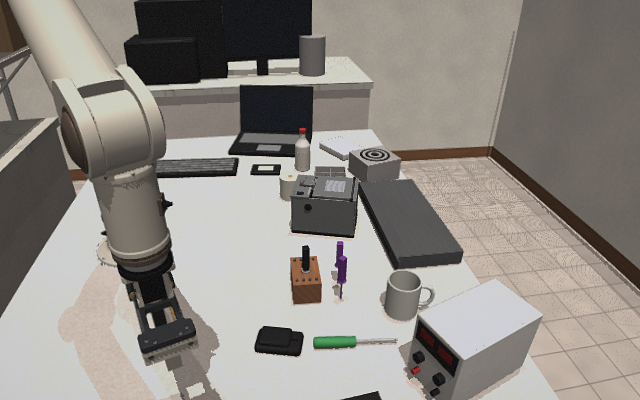

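Pin candidates: a black handle upright in the wooden block (top 397,220; side 305,258), and two purple look-alikes (top 395,192 and 413,194; side 340,250 and 341,270). The black one in the block fits. I'll confirm it in a crop while measuring.

Run:
```python
from h import *
A=np.load("top0.npz");B=np.load("side0.npz")
def crop(im,x,y,w,h,s): return cv2.resize(im[y:y+h,x:x+w],(w*s,h*s),interpolation=cv2.INTER_CUBIC)
a=crop(A["im"],260,145,80,85,5); b=crop(A["im"],365,180,80,60,5)[:300]; c=crop(B["im"],285,160,80,150,4)[:600]
o=np.zeros((600,800,3),np.uint8); o[:425,:400]=a; o[:300,400:]=b; s=crop(B["im"],285,235,80,60,5); o[300:600,400:]=s
cv2.imwrite("pics/crop1.png",np.clip(o.astype(int)*1.5,0,255).astype(np.uint8)[...,::-1])
def rect(P,l):
    r=cv2.minAreaRect(P[:,:2].astype(np.float32)); print(l,len(P),np.round(r[0],1),np.round(r[1],1),round(r[2],1),"z",np.round(np.percentile(P[:,2],[2,50,98]),1))
for l,D in(("top",A),("side",B)):
    W=D["W"].reshape(-1,3); W=W[~np.isnan(W[:,0])]
    # approximate block & printer centres
    Wt=A["W"]; c=Wt[220,380]; p=Wt[190,300]
    if l=="top": print("c",c,"p",p, "handle",Wt[218:224,394:402,2].round(0).tolist())
    near=lambda c,r:W[np.hypot(W[:,0]-c[0],W[:,1]-c[1])<r]
    n=near(Wt[222,397],90)
    rect(n[(n[:,2]>58)&(n[:,2]<67)],l+" block")
    n=near(Wt[222,397],60);h=n[(n[:,2]>90)]
    rect(h,l+" handle"); 
    rect(h[h[:,2]>h[:,2].max()-5],l+" handle top")
    n=near(p,150); rect(n[(n[:,2]>128)&(n[:,2]<155)],l+" printer"); rect(n[(n[:,2]>131)&(n[:,2]<137.5)],l+" deck")
    q=n[(n[:,2]>100)]; print(np.histogram(q[:,2],bins=np.arange(110,180,3)))
    for nm,bb in(("all",n[n[:,2]>60]),): rect(bb,l+nm)
```

```text
c [ 493.63189941 -204.44006118   64.79105492] p [578.62823547  50.13832049 140.22009773] handle [[61.0, 76.0, 93.0, 106.0, 124.0, 139.0, 136.0, 133.0], [68.0, 75.0, 90.0, 104.0, 118.0, 136.0, 133.0, 139.0], [64.0, 72.0, 96.0, 107.0, 117.0, 133.0, 137.0, 134.0], [66.0, 74.0, 87.0, 108.0, 116.0, 137.0, 136.0, 133.0], [67.0, 66.0, 85.0, 99.0, 119.0, 132.0, 134.0, 139.0], [64.0, 64.0, 66.0, 67.0, 62.0, 63.0, 59.0, 62.0]]
top block 615 [ 516.4 -257.8] [111.1 115.3] 87.7 z [58.5 62.5 66.5]
top handle 43 [ 495.  -257.5] [15.1 16.7] 1.0 z [ 95.8 133.5 140.6]
top handle top 9 [ 491.9 -256.6] [18.5  9.3] 71.0 z [137.3 139.1 141.5]
top printer 2800 [595.7  44.5] [146.6 198.2] 73.4 z [129.3 135.6 143.3]
top deck 1786 [595.2  44.6] [145.6 197.3] 73.7 z [131.3 134.8 137.4]
(array([  6,   9,   8,   8,  15,  72, 212, 669, 970, 684, 197,  43,  18,
         6,   1,   0,   0,   0,   0,   0,   0,   0,   0]), array([110, 113, 116, 119, 122, 125, 128, 131, 134, 137, 140, 143, 146,
       149, 152, 155, 158, 161, 164, 167, 170, 173, 176, 179]))
topall 2973 [595.1  42.6] [151.2 198.1] 73.3 z [111.3 135.3 143.2]
side block 671 [ 516.1 -257.6] [115.7 118.9] 88.1 z [59.7 64.6 66.8]
side handle 130 [ 492.1 -260.2] [17.6 15.2] 86.6 z [ 91.3 119.7 138.7]
side handle top 29 [ 492.3 -259.7] [16.6 15. ] 86.6 z [135.6 138.  139.9]
side printer 1479 [593.7  44.1] [149.9 198. ] 73.7 z [129.1 138.8 145.8]
side deck 468 [593.3  43.5] [148.9 197.9] 73.3 z [131.6 136.  137.4]
(array([ 62,  63,  54,  62,  67,  66,  69,  70, 318, 537, 407,  52,  16,
         9,   1,   0,   0,   0,   0,   0,   0,   0,   0]), array([110, 113, 116, 119, 122, 125, 128, 131, 134, 137, 140, 143, 146,
       149, 152, 155, 158, 161, 164, 167, 170, 173, 176, 179]))
sideall 2834 [593.2  41.4] [154.3 198.8] 74.1 z [ 63.1 130.4 144.1]
```

View pics/crop1.png

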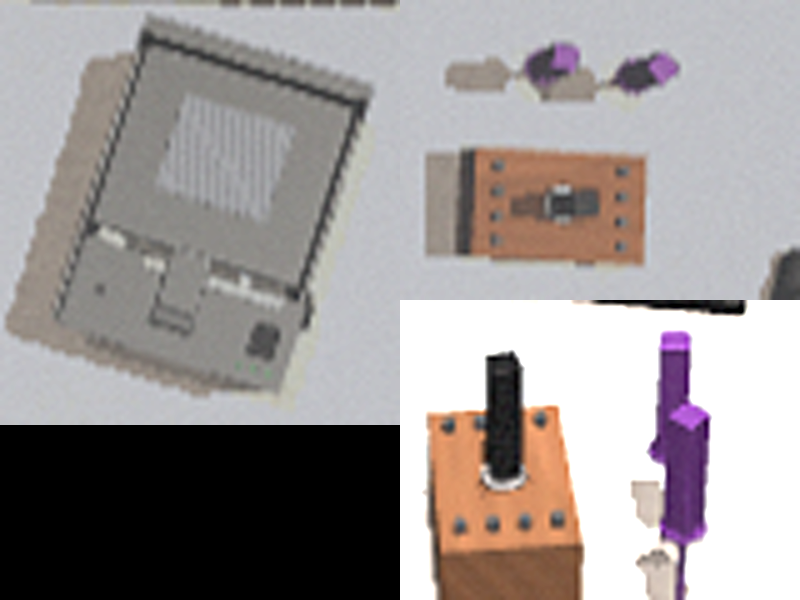

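The crop shows the black pin seated on its flange in the wooden block. The purple ones sit outside the block and aren't meant. The service hole is at about top px (280,202.6) and the lip at about (294,208).

```bash
cat >> h.py <<'E'
def plan(pos,jaw=None,s=None):
    """tool-frame turn about x (rad) first, then shift (mm) in turned frame, to get TCP to pos with jaw axis at angle jaw (deg, mod 180), tool straight down"""
    s=s or ctrl.sense(); R=Rn.from_quat(s["orientation"]); M=R.as_matrix()
    if jaw is None: T=M
    else:
        c=[]
        for k in(0,180):
            z=np.array([np.cos(np.radians(jaw+k)),np.sin(np.radians(jaw+k)),0]);x=np.array([0,0,-1.])
            T=np.column_stack([x,np.cross(z,x),z]); c.append((np.linalg.norm((R.inv()*Rn.from_matrix(T)).as_rotvec()),T))
        T=min(c,key=lambda a:a[0])[1]
    rv=(R.inv()*Rn.from_matrix(T)).as_rotvec()
    print("turn",rv.round(4),"shift mm",(T.T@(np.array(pos)-s["ee_pos"])).round(1))
    print("jaw now",np.degrees(np.arctan2(M[1,2],M[0,2])).round(2),"down tilt",M[:,0].round(3),"y axis",M[:,1].round(3))
def ray(name,uv,z):
    c=ctrl.camera_info(name);R=np.array(c["R"]);t=np.array(c["t"])
    p=cv2.undistortPoints(np.array([[uv]],float),np.array(c["mtx"]),np.array(c["dist_coeffs"])).ravel()
    C=-R.T@t; d=R.T@np.array([p[0],p[1],1]); return C+d*(z-C[2])/d[2]
PC=np.array([594.5,44.2]); PY=np.radians(-16.5)
def prn(x,y,z): c,s=np.cos(PY),np.sin(PY); return np.array([PC[0]+c*x-s*y,PC[1]+s*x+c*y,z])
E
python3 - <<'E'
from h import *
A=np.load("top0.npz");B=np.load("side0.npz")
for l,D in(("top",A),("side",B)):
    im=D["im"].astype(int);W=D["W"]
    m=(im[...,0]>im[...,2]*1.5)&(im[...,0]>im[...,1]*1.25)&(abs(W[...,2]-64)<6)&(np.hypot(W[...,0]-493,W[...,1]+258)<80)
    r=cv2.minAreaRect(W[m][:,:2].astype(np.float32));print(l,"block",m.sum(),r)
    pu=(im[...,2]>im[...,1]*1.6)&(im[...,0]>im[...,1]*1.3)&(np.hypot(W[...,0]-493,W[...,1]+258)<120)
    print("purple",W[pu].min(0).round(0),W[pu].max(0).round(0))
g=cv2.cvtColor(A["im"],cv2.COLOR_RGB2GRAY)[197:209,274:288].astype(int);print(g)
w=np.clip(70-g,0,None) if False else None
med=np.median(g);w=np.clip(med-8-g,0,None)[2:10,2:11];yy,xx=np.mgrid[2:10,2:11];u=(w*xx).sum()/w.sum()+274;v=(w*yy).sum()/w.sum()+197
print("hole px",u,v,"->",ray("top",(u,v),135),"nominal",prn(-68.5,52,135),"lip",prn(-76,0,142),"lip px",ray("top",(294.4,208.6),148))
print("hinge",prn(82,0,134))
plan([492.4,-259,250],87.5)
E
```

```text
top block 527 ((492.0391540527344, -257.7378845214844), (109.54725646972656, 66.75997161865234), 87.57317352294922)
purple [ 570. -312.  126.] [ 587. -241.  137.]
side block 659 ((491.65863037109375, -256.7405090332031), (115.69100952148438, 69.93646240234375), 88.05664825439453)
purple [ 565. -319.    9.] [ 588. -239.  136.]
[[82 77 90 90 93 93 92 92 88 92 92 94 94 93]
 [57 85 92 92 89 94 94 91 93 93 89 93 92 92]
 [73 90 95 94 93 91 94 94 93 90 94 92 94 91]
 [77 91 92 91 92 95 93 94 90 91 93 93 91 92]
 [82 92 93 93 94 87 87 90 93 93 93 91 95 90]
 [93 91 93 94 91 70 67 92 91 90 93 96 93 91]
 [89 94 93 91 90 74 72 92 93 92 91 94 93 93]
 [93 93 92 93 92 91 87 92 91 94 91 93 91 93]
 [97 94 92 92 92 91 93 91 92 92 94 91 93 93]
 [91 94 91 94 92 93 92 93 92 93 93 94 93 94]
 [94 91 93 91 92 94 93 92 93 95 92 93 95 93]
 [91 96 92 94 93 90 93 92 93 92 92 95 94 91]]
hole px 279.54716981132077 202.41509433962264 -> [540.42237323 111.24230392 135.        ] nominal [543.58964609 113.51367733 135.        ] lip [521.62970015  65.7851662  142.        ] lip px [521.98795138  65.53801452 148.        ]
hinge [673.12321826  20.91074173 134.        ]
turn [ 3.975e-01 -1.800e-03  3.000e-04] shift mm [  -7.3  251.9 -361.5]
jaw now -69.73 down tilt [-0.001  0.002 -1.   ] y axis [0.938 0.346 0.   ]
```

Request:
{"method": "apply_moves", "body": {"increments": [0,0,0,0.1325,-0.0006,0,0.6,0,0,0,0.1325,-0.0006,0,0.6,0,0,0,0.1325,-0.0006,0,0.6,0,0.021,-0.03,0,0,0,0.6,0,0.021,-0.03,0,0,0,0.6,0,0.021,-0.03,0,0,0,0.6,0,0.021,-0.03,0,0,0,0.6,0,0.021,-0.03,0,0,0,0.6,0,0.021,-0.03,0,0,0,0.6,0,0.021,-0.03,0,0,0,0.6,0,0.021,-0.03,0,0,0,0.6,0,0.021,-0.03,0,0,0,0.6,0,0.021,-0.03,0,0,0,0.6,0,0.021,-0.03,0,0,0,0.6,0,0.021,-0.03,0,0,0,0.6,0,0,0,0,0,0,0.6]}}

```text
clock: 1.7
ee_pos: [496.2, -254.7, 243.3]
orientation: [0.51, 0.491, -0.508, 0.492]
ft_force: [-0.4, 1.2, 0.7]
width: 55.4
```

Run:
```python
from h import *
s=ctrl.sense();print(s["clock"],s["ee_pos"],s["ft_force"],s["width"]);plan([492.1,-258,112],87.7)
```

```text
1.7 [ 496.17468601 -254.67637037  243.32605098] [-0.44952356  1.16140431  0.71670364] 55.36281607363227
turn [ 0.0055 -0.0014 -0.0024] shift mm [131.3  -3.9   3.5]
jaw now -91.98 down tilt [ 0.002  0.001 -1.   ] y axis [ 0.999 -0.035  0.002]
```

Request:
{"method": "apply_moves", "body": {"increments": [0.01,-0.0039,0.0035,0.0055,-0.0014,-0.0024,0.6,0.025,0,0,0,0,0,0.6,0.025,0,0,0,0,0,0.6,0.025,0,0,0,0,0,0.6,0.025,0,0,0,0,0,0.6,0.015,0,0,0,0,0,0.6,0.006,0,0,0,0,0,0.6,0,0,0,0,0,0,0.6,0,0,0,0,0,0,0.1,0,0,0,0,0,0,0.1,0,0,0,0,0,0,0.1,0,0,0,0,0,0,0.1,0,0,0,0,0,0,0.1,0,0,0,0,0,0,0.1], "grip_force": 35}}

```text
clock: 3.1
ee_pos: [489.2, -261.2, 112.1]
orientation: [-0.512, -0.489, 0.512, -0.487]
ft_force: [0.6, 4.3, -0.6]
width: 16.2
```

Run:
```python
from h import *
s=ctrl.sense();print(s["clock"],s["ee_pos"],s["ft_force"],s["width"])
im,d,W=cloud("side"); cv2.imwrite("pics/s1.png",cv2.resize(im[200:330,230:400],(680,520),interpolation=cv2.INTER_CUBIC)[...,::-1])
```

```text
3.1 [ 489.2091129  -261.23890994  112.07950507] [ 0.58765451  4.31195565 -0.57055176] 16.22956235720807
```

View pics/s1.png

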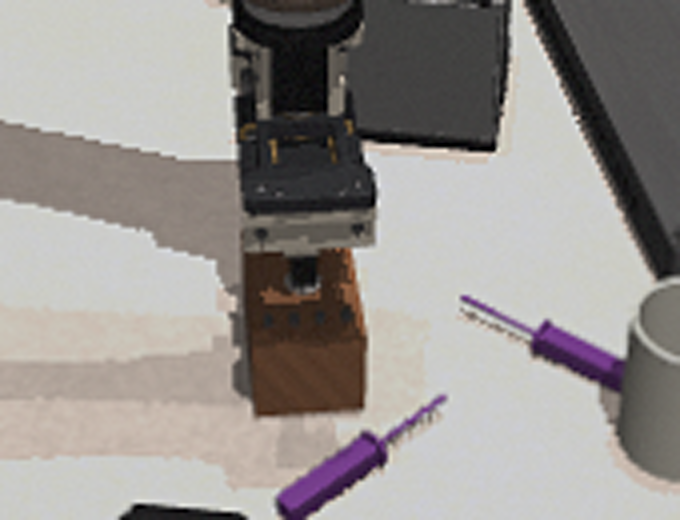

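The black pin is gripped (width 16.2). The two purple look-alikes were standing free on their tips in the first picture and now lie on the bench. My path never came near them, so they toppled by themselves. Lifting.

Request:
{"method": "apply_moves", "body": {"increments": [-0.01,0,0,0,0,0,0.1,-0.02,0,0,0,0,0,0.1,-0.03,0,0,0,0,0,0.1,-0.03,0,0,0,0,0,0.1,-0.03,0,0,0,0,0,0.1,-0.03,0,0,0,0,0,0.1,-0.02,0,0,0,0,0,0.1,-0.01,0,0,0,0,0,0.1,0,0,0,0,0,0,0.1,0,0,0,0,0,0,0.1,0,0,0,0,0,0,0.1]}}

```text
clock: 4.25
ee_pos: [487.9, -263.9, 290.6]
orientation: [-0.511, -0.488, 0.514, -0.487]
ft_force: [-0.2, 0.5, -0.6]
width: 15.8
```

Run:
```python
from h import *
s=ctrl.sense();print(s["clock"],s["ee_pos"],s["ft_force"],s["width"])
im,d,W=cloud("side"); np.savez("s2.npz",im=im,W=W)
p=proj("side",[s["ee_pos"],s["ee_pos"]-[0,0,106]]);print(p)
x,y=p[1].astype(int)-[60,70]
cv2.imwrite("pics/s2.png",cv2.resize(im[y:y+100,x:x+120],(720,600),interpolation=cv2.INTER_CUBIC)[...,::-1]);print(x,y)
R=Rn.from_quat(s["orientation"]).as_matrix();print(R.round(3))
P=s["ee_pos"]; m=(np.hypot(W[...,0]-P[0],W[...,1]-P[1])<30)
for lo,hi in((-108,-52),(-51,-43),(-42,-20)):
    q=W[m&(W[...,2]>P[2]+lo)&(W[...,2]<P[2]+hi)]-P
    print(lo,hi,len(q),np.percentile(q,[5,50,95],axis=0).round(1).tolist() if len(q) else"")
```

```text
4.25 [ 487.89402308 -263.94252855  290.559821  ] [-0.1759636   0.4828783  -0.57618818] 15.756118112973377
[[303.16342834 194.05516548]
 [303.39233689 232.77332722]]
243 162
[[-0.005  0.999 -0.049]
 [-0.002 -0.049 -0.999]
 [-1.    -0.004  0.002]]
-108 -52 37 [[1.4, -1.7, -101.4], [3.6, 0.0, -78.5], [4.2, 2.3, -57.2]]
-51 -43 22 [[-7.6, -10.1, -46.5], [0.7, -6.5, -44.4], [12.4, 2.4, -43.3]]
-42 -20 64 [[-4.9, -8.5, -40.7], [1.3, -6.4, -30.7], [10.1, 1.9, -22.3]]
```

View pics/s2.png

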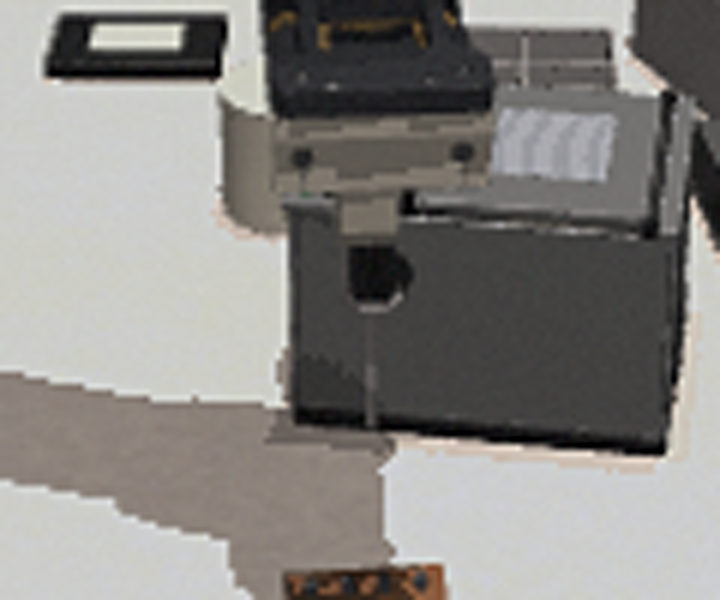

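Run:
```python
from h import *
plan([537.5,112,262],73.5)
```

```text
turn [0.2388 0.0023 0.0041] shift mm [  28.6  -59.3 -374.5]
jaw now -92.82 down tilt [-0.004 -0.002 -1.   ] y axis [ 0.999 -0.049 -0.004]
```

Request:
{"method": "apply_moves", "body": {"increments": [0,0,0,0.119,0.001,0.002,0.1,0,0,0,0.119,0.001,0.002,0.1,0,-0.005,-0.02,0,0,0,0.1,0,-0.005,-0.03,0,0,0,0.1,0,-0.005,-0.035,0,0,0,0.1,0,-0.005,-0.035,0,0,0,0.1,0,-0.005,-0.035,0,0,0,0.1,0,-0.005,-0.035,0,0,0,0.1,0,-0.005,-0.035,0,0,0,0.1,0,-0.005,-0.035,0,0,0,0.1,0,-0.005,-0.035,0,0,0,0.1,0,-0.005,-0.035,0,0,0,0.1,0,-0.005,-0.03,0,0,0,0.1,0.01,-0.004,-0.0145,0,0,0,0.1,0.01,0,0,0,0,0,0.1,0.009,0,0,0,0,0,0.1,0,0,0,0,0,0,0.1,0,0,0,0,0,0,0.1,0,0,0,0,0,0,0.1]}}

```text
clock: 6.2
ee_pos: [538.7, 110.5, 263.0]
orientation: [0.567, 0.422, -0.566, 0.424]
ft_force: [-0.0, 0.1, -0.6]
width: 15.6
```

Run:
```python
from h import *
s=ctrl.sense();print(s["clock"],s["ee_pos"],s["ft_force"],s["width"])
plan([537.5,112,262],73.5)
P=s["ee_pos"]
for n in("side","top"):
    im,d,W=cloud(n)
    p=proj(n,[P-[0,0,108],[540.4,111.2,135]]);print(n,p)
    if n=="side":
        x,y=p[0].astype(int)-[50,45]
        cv2.imwrite("pics/s3.png",cv2.resize(im[y:y+75,x:x+100],(800,600),interpolation=cv2.INTER_CUBIC)[...,::-1]);print(x,y)
    m=(np.hypot(W[...,0]-P[0],W[...,1]-P[1])<30)
    q=W[m&(W[...,2]>P[2]-103)&(W[...,2]<P[2]-55)]-P
    print(len(q),np.percentile(q,[5,50,95],axis=0).round(1).tolist() if len(q) else"")
```

```text
6.2 [538.74829543 110.51598982 262.95197323] [-0.00198368  0.0927782  -0.64328918] 15.612710774640364
turn [-0.0009  0.0012 -0.0031] shift mm [ 1.  -1.6 -1.1]
jaw now -106.55 down tilt [ 0.003 -0.002 -1.   ] y axis [ 0.959 -0.285  0.003]
side [[304.9401252  172.41033215]
 [305.44189399 177.86100251]]
254 127
14 [[2.5, -7.1, -98.8], [3.0, -3.3, -81.0], [3.7, 1.8, -57.5]]
top [[279.25739698 202.6016822 ]
 [279.56103362 202.42273864]]
0
```

View pics/s3.png

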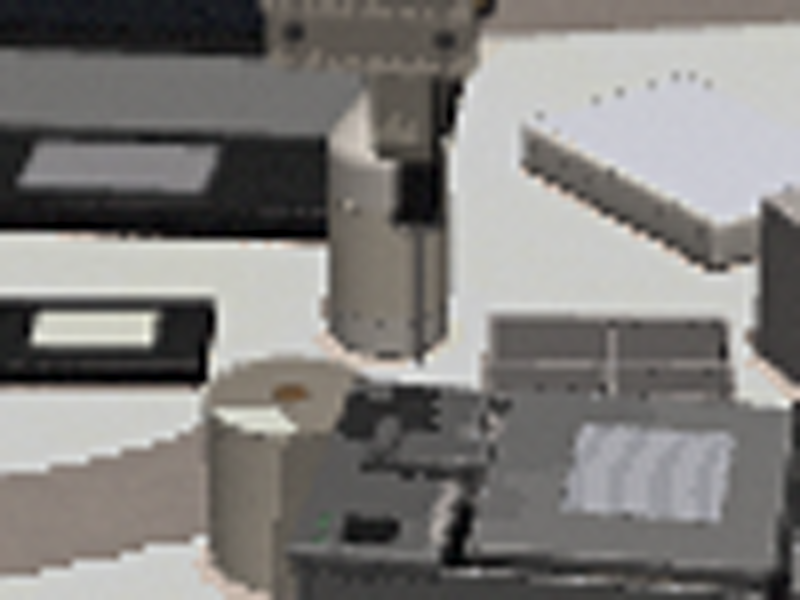

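Request:
{"method": "apply_moves", "body": {"increments": [0.008,-0.0016,-0.0011,0,0.001,-0.003,0.1,0.005,0,0,0,0,0,0.1,0.003,0,0,0,0,0,0.1,0.001,0,0,0,0,0,0.1,0.001,0,0,0,0,0,0.1,0.001,0,0,0,0,0,0.1,0,0,0,0,0,0,0.1,0,0,0,0,0,0,0.1]}}

```text
clock: 7.1
ee_pos: [537.2, 113.1, 243.8]
orientation: [-0.566, -0.423, 0.566, -0.423]
ft_force: [-0.4, 0.4, 0.5]
width: 15.5
```

Request:
{"method": "apply_moves", "body": {"increments": [0.0005,0,0.0008,0,0,0,0.1,0.0005,0,0,0,0,0,0.1,0.0005,0,0,0,0,0,0.1,0,0,0,0,0,0,0.1,0,0,0,0,0,0,0.1]}}

```text
clock: 7.6
ee_pos: [537.0, 112.2, 242.1]
orientation: [-0.566, -0.423, 0.567, -0.423]
ft_force: [-0.6, -0.2, -1.2]
width: 15.4
```

Request:
{"method": "apply_moves", "body": {"increments": [0.0007,0,0,0,0,0,0.1,0.0007,0,0,0,0,0,0.1,0.0006,0,0,0,0,0,0.1,0,0,0,0,0,0,0.1,0,0,0,0,0,0,0.1]}}

```text
clock: 8.1
ee_pos: [537.0, 112.2, 240.1]
orientation: [-0.566, -0.423, 0.567, -0.423]
ft_force: [0.5, -0.9, -0.3]
width: 15.7
```

Request:
{"method": "apply_moves", "body": {"increments": [0.001,0,0,0,0,0,0.1,0.001,0,0,0,0,0,0.1,0.001,0,0,0,0,0,0.1,0.001,0,0,0,0,0,0.1,0,0,0,0,0,0,0.1,0,0,0,0,0,0,0.1]}}

```text
clock: 8.7
ee_pos: [536.9, 112.2, 236.0]
orientation: [-0.566, -0.423, 0.567, -0.423]
ft_force: [1.0, 0.3, -1.7]
width: 16.0
```

Request:
{"method": "apply_moves", "body": {"increments": [0.002,0,0,0,0,0,0.1,0.003,0,0,0,0,0,0.1,0.003,0,0,0,0,0,0.1,0.003,0,0,0,0,0,0.1,0.003,0,0,0,0,0,0.1,0.003,0,0,0,0,0,0.1,0.003,0,0,0,0,0,0.1,0.003,0,0,0,0,0,0.1,0,0,0,0,0,0,0.1,0,0,0,0,0,0,0.1]}}

```text
clock: 9.7
ee_pos: [536.8, 112.2, 212.9]
orientation: [-0.566, -0.423, 0.567, -0.423]
ft_force: [1.4, -0.5, -1.8]
width: 15.9
```

Request:
{"method": "apply_moves", "body": {"increments": [0.001,0,0,0,0,0,0.1,0.001,0,0,0,0,0,0.1,0.001,0,0,0,0,0,0.1,0.001,0,0,0,0,0,0.1,0.001,0,0,0,0,0,0.1,0.001,0,0,0,0,0,0.1,0.001,0,0,0,0,0,0.1,0.001,0,0,0,0,0,0.1,0.001,0,0,0,0,0,0.1,0,0,0,0,0,0,0.1,0,0,0,0,0,0,0.1]}}

```text
clock: 10.8
ee_pos: [536.9, 112.3, 204.2]
orientation: [-0.566, -0.423, 0.567, -0.423]
ft_force: [0.9, 0.5, 1.1]
width: 15.6
```

Request:
{"method": "apply_moves", "body": {"increments": [0.001,0,0,0,0,0,0.1,0.001,0,0,0,0,0,0.1,0.001,0,0,0,0,0,0.1,0.001,0,0,0,0,0,0.1,0,0,0,0,0,0,0.1,0,0,0,0,0,0,0.1]}}

```text
clock: 11.4
ee_pos: [537.0, 112.3, 200.1]
orientation: [-0.566, -0.423, 0.566, -0.423]
ft_force: [0.2, -0.6, 2.6]
width: 15.7
```

Request:
{"method": "apply_moves", "body": {"increments": [0.0005,0,0,0,0,0,0.1,0.0005,0,0,0,0,0,0.1,0.0005,0,0,0,0,0,0.1,0,0,0,0,0,0,0.1,0,0,0,0,0,0,0.1]}}

```text
clock: 11.9
ee_pos: [537.0, 112.4, 198.7]
orientation: [-0.566, -0.423, 0.566, -0.423]
ft_force: [-0.1, -0.5, 3.9]
width: 15.9
```

```bash
cat >> h.py <<'E'
def lid():
    """lid angle from depth points of the cover (printer frame)"""
    c,s=np.cos(PY),np.sin(PY)
    for n in("top","side"):
        im,d,W=cloud(n); q=W-np.array([PC[0],PC[1],0]); X=c*q[...,0]+s*q[...,1];Y=-s*q[...,0]+c*q[...,1];Z=q[...,2]
        m=(X>-15)&(X<55)&(abs(Y)<55)&(Z>130)&(Z<210)
        k=np.polyfit(X[m],Z[m],1) if m.sum()>20 else None
        print(n,m.sum(),"slope ang",None if k is None else np.arctan(-k[0]).round(3), "Z at 0",None if k is None else k[1].round(1))
    return im
E
python3 - <<'E'
from h import *
lid(); s=ctrl.sense();print(s["ee_pos"],s["ft_force"])
E
```

```text
top 810 slope ang 0.003 Z at 0 137.6
side 388 slope ang 0.005 Z at 0 141.1
[536.95078704 112.35851671 198.64300011] [ 0.28089628 -0.9561897   3.17414013]
```

Request:
{"method": "apply_moves", "body": {"increments": [0.0005,0,0,0,0,0,0.1,0.0005,0,0,0,0,0,0.1,0,0,0,0,0,0,0.1,0,0,0,0,0,0,0.1]}}

```text
clock: 12.4
ee_pos: [537.0, 112.3, 197.5]
orientation: [-0.566, -0.423, 0.566, -0.423]
ft_force: [1.0, -1.3, 3.2]
width: 15.8
```

Run:
```python
from h import *
lid(); s=ctrl.sense();print(s["ee_pos"],s["ft_force"])
```

```text
top 809 slope ang 0.038 Z at 0 140.5
side 389 slope ang 0.045 Z at 0 144.0
[536.9362876  112.28453768 197.5487654 ] [ 1.28476573 -0.93957363  2.35602038]
```

The lid is starting to move, so I'll wait a moment before pulling the pin.

Request:
{"method": "apply_moves", "body": {"increments": [0,0,0,0,0,0,0.1,0,0,0,0,0,0,0.1,0,0,0,0,0,0,0.1,0,0,0,0,0,0,0.1,0,0,0,0,0,0,0.1]}}

```text
clock: 13.0
ee_pos: [536.9, 112.3, 197.6]
orientation: [-0.566, -0.423, 0.567, -0.423]
ft_force: [0.7, -0.3, 1.7]
width: 15.9
```

Run:
```python
from h import *
lid(); s=ctrl.sense();print(s["ee_pos"],s["ft_force"])
```

```text
top 810 slope ang 0.037 Z at 0 140.5
side 389 slope ang 0.038 Z at 0 143.8
[536.84314999 112.35756174 197.60110008] [ 1.23090786 -0.02660103  2.03457732]
```

Request:
{"method": "apply_moves", "body": {"increments": [0.0005,0,0,0,0,0,0.1,0.0005,0,0,0,0,0,0.1,0,0,0,0,0,0,0.1,0,0,0,0,0,0,0.1,0,0,0,0,0,0,0.1]}}

```text
clock: 13.6
ee_pos: [537.0, 112.4, 196.8]
orientation: [-0.566, -0.423, 0.566, -0.423]
ft_force: [1.1, 0.3, 4.8]
width: 15.9
```

Run:
```python
from h import *
im=lid(); s=ctrl.sense();print(s["ee_pos"],s["ft_force"])
cv2.imwrite("pics/s4.png",cv2.resize(im[120:240,250:390],(700,600),interpolation=cv2.INTER_CUBIC)[...,::-1])
```

```text
top 807 slope ang 0.294 Z at 0 162.9
side 411 slope ang 0.294 Z at 0 165.5
[536.96065135 112.33932827 196.73236512] [ 0.58010849 -0.34501803  5.14515487]
```

View pics/s4.png

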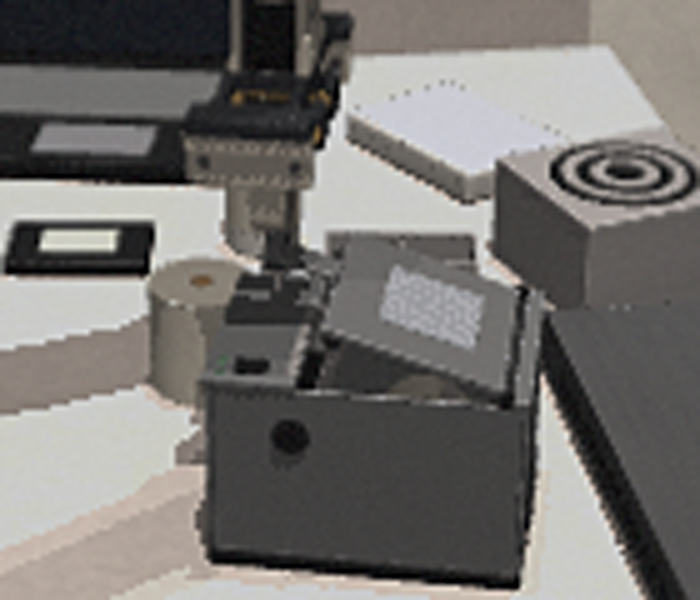

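The roll cover has sprung to 0.294 rad (side crop, cover tilted up around 430,300). Withdrawing the pin straight up.

Request:
{"method": "apply_moves", "body": {"increments": [-0.003,0,0,0,0,0,0.1,-0.005,0,0,0,0,0,0.1,-0.01,0,0,0,0,0,0.1,-0.015,0,0,0,0,0,0.1,-0.02,0,0,0,0,0,0.1,-0.02,0,0,0,0,0,0.1,-0.02,0,0,0,0,0,0.1,-0.02,0,0,0,0,0,0.1,-0.015,0,0,0,0,0,0.1,-0.005,0,0,0,0,0,0.1,0,0,0,0,0,0,0.1,0,0,0,0,0,0,0.1]}}

```text
clock: 14.9
ee_pos: [536.3, 112.1, 328.8]
orientation: [-0.566, -0.424, 0.567, -0.423]
ft_force: [-0.2, -0.2, -2.2]
width: 15.8
```

Run:
```python
from h import *
lid(); s=ctrl.sense();print(s["clock"],s["ee_pos"],s["ft_force"])
plan([488.7,-258,320],87.2)
# tool y->offset: tip = TCP+3*tooly(.999,-.05)
```

```text
top 814 slope ang 0.284 Z at 0 162.6
side 414 slope ang 0.297 Z at 0 165.6
15.0 [536.28017067 112.0690913  328.53242084] [-0.12003293 -0.9689274  -0.86043756]
turn [-0.2383  0.0006  0.0026] shift mm [  8.5 -29.4 372. ]
jaw now -106.45 down tilt [-0.003 -0.    -1.   ] y axis [ 0.959 -0.283 -0.002]
```

Request:
{"method": "apply_moves", "body": {"increments": [0,0,0,-0.119,0,0.0013,0.1,0,0,0,-0.119,0,0.0013,0.1,0,-0.002,0.022,0,0,0,0.1,0,-0.0025,0.035,0,0,0,0.1,0,-0.0025,0.035,0,0,0,0.1,0,-0.0025,0.035,0,0,0,0.1,0,-0.0025,0.035,0,0,0,0.1,0,-0.0025,0.035,0,0,0,0.1,0,-0.0025,0.035,0,0,0,0.1,0,-0.0025,0.035,0,0,0,0.1,0.02,-0.0025,0.035,0,0,0,0.1,0.03,-0.0025,0.035,0,0,0,0.1,0.03,-0.0025,0.025,0,0,0,0.1,0.03,-0.0024,0.01,0,0,0,0.1,0.015,0,0,0,0,0,0.1,0,0,0,0,0,0,0.1,0,0,0,0,0,0,0.1,0,0,0,0,0,0,0.1]}}

```text
clock: 16.8
ee_pos: [491.2, -256.9, 206.4]
orientation: [0.513, 0.487, -0.511, 0.49]
ft_force: [0.1, 1.0, -0.6]
width: 16.0
```

Run:
```python
from h import *
s=ctrl.sense();print(s["clock"],s["ee_pos"],s["ft_force"])
plan([488.9,-257.5,180],87.2)
im,d,W=cloud("side");P=s["ee_pos"]
m=(np.hypot(W[...,0]-P[0],W[...,1]-P[1])<30)
q=W[m&(W[...,2]>P[2]-103)&(W[...,2]<P[2]-55)]-P
print(len(q),np.percentile(q,[5,50,95],axis=0).round(1).tolist() if len(q) else"")
```

```text
16.8 [ 491.18851098 -256.93043506  206.3933111 ] [ 0.09410769  1.03304916 -0.56843861]
turn [ 0.0018  0.0011 -0.0048] shift mm [26.4 -2.3  0.7]
jaw now -92.7 down tilt [ 0.005 -0.001 -1.   ] y axis [ 0.999 -0.047  0.005]
15 [[3.5, -2.0, -99.3], [3.7, 0.0, -79.3], [3.9, 1.4, -59.5]]
```

Request:
{"method": "apply_moves", "body": {"increments": [0.01,-0.0023,0.0007,0.002,0.001,-0.005,0.1,0.01,0,0,0,0,0,0.1,0.006,0,0,0,0,0,0.1,0,0,0,0,0,0,0.1,0,0,0,0,0,0,0.1,0,0,0,0,0,0,0.1]}}

```text
clock: 17.45
ee_pos: [487.4, -258.5, 178.8]
orientation: [-0.512, -0.488, 0.513, -0.486]
ft_force: [0.4, -0.6, -0.8]
width: 15.8
```

Run:
```python
from h import *
plan([488.9,-257.5,113],87.2)
```

```text
turn [-0.0023 -0.0007  0.0026] shift mm [65.8  1.4 -1.1]
jaw now -92.93 down tilt [-0.003  0.001 -1.   ] y axis [ 0.999 -0.051 -0.003]
```

Request:
{"method": "apply_moves", "body": {"increments": [0.005,0.0014,-0.001,0,0,0,0.1,0.004,0,0,0,0,0,0.1,0.003,0,0,0,0,0,0.1,0.003,0,0,0,0,0,0.1,0.003,0,0,0,0,0,0.1,0,0,0,0,0,0,0.1,0,0,0,0,0,0,0.1]}}

```text
clock: 18.15
ee_pos: [488.6, -257.5, 160.6]
orientation: [-0.512, -0.488, 0.513, -0.486]
ft_force: [0.2, 1.2, -0.3]
width: 16.2
```

Request:
{"method": "apply_moves", "body": {"increments": [0.006,0,0,0,0,0,0.1,0.008,0,0,0,0,0,0.1,0.008,0,0,0,0,0,0.1,0.008,0,0,0,0,0,0.1,0.006,0,0,0,0,0,0.1,0.004,0,0,0,0,0,0.1,0.003,0,0,0,0,0,0.1,0.002,0,0,0,0,0,0.1,0.001,0,0,0,0,0,0.1,0.001,0,0,0,0,0,0.1,0,0,0,0,0,0,0.1,0,0,0,0,0,0,0.1]}}

```text
clock: 19.35
ee_pos: [488.6, -257.5, 113.8]
orientation: [-0.512, -0.488, 0.513, -0.486]
ft_force: [-0.3, -0.5, -0.6]
width: 15.6
```

Request:
{"method": "apply_moves", "body": {"increments": [0.0007,0,0,0,0,0,0.1,0.0007,0,0,0,0,0,0.1,0,0,0,0,0,0,0.1]}}

```text
clock: 19.65
ee_pos: [488.4, -257.4, 112.2]
orientation: [-0.512, -0.488, 0.513, -0.486]
ft_force: [0.2, -0.3, 0.3]
width: 15.9
```

Request:
{"method": "apply_moves", "body": {"increments": [0,0,0,0,0,0,0.55,0,0,0,0,0,0,0.55,0,0,0,0,0,0,0.55,0,0,0,0,0,0,0.55,-0.01,0,0,0,0,0,0.55,-0.02,0,0,0,0,0,0.55,-0.03,0,0,0,0,0,0.55,-0.04,0,0,0,0,0,0.55,-0.04,0,0,0,0,0,0.55,-0.04,0,0,0,0,0,0.55,-0.02,0,0,0,0,0,0.55,0,0,0,0,0,0,0.55,0,0,0,0,0,0,0.55]}}

```text
clock: 20.95
ee_pos: [489.0, -257.6, 312.9]
orientation: [-0.512, -0.488, 0.513, -0.487]
ft_force: [-0.5, -0.9, -0.3]
width: 50.6
```

Run:
```python
from h import *
im=lid(); s=ctrl.sense();print(s["clock"],s["ee_pos"],s["width"])
im,d,W=cloud("side")
m=(np.hypot(W[...,0]-492,W[...,1]+258)<22)&(W[...,2]>90)&(W[...,2]<150)
print(np.percentile(W[m],[2,50,98],axis=0).round(1).tolist())
# lip: radius 158 fwd, 8.5 above hinge at angle a
for a in(.29,):
    x=82-158*np.cos(a)+8.5*np.sin(a)*1; z=134+158*np.sin(a)+8.5*np.cos(a); L=prn(x,0,z);print("lip",x,L)
c,sn=np.cos(PY),np.sin(PY)
for n in("top","side"):
    im,d,W=cloud(n);q=W-np.array([PC[0],PC[1],0]);X=c*q[...,0]+sn*q[...,1];Y=-sn*q[...,0]+c*q[...,1]
    m=(X>-90)&(X<-52)&(abs(Y)<30)&(q[...,2]>165)&(q[...,2]<215)
    print(n,m.sum(),[np.percentile(v[m],[3,50,97]).round(1).tolist() for v in(X,Y,q[...,2])])
plan([L[0],L[1],310],73.5)
o=cv2.resize(im[150:310,240:400],(600,600),interpolation=cv2.INTER_CUBIC);cv2.imwrite("pics/s5.png",o[...,::-1])
```

```text
top 835 slope ang 0.295 Z at 0 162.8
side 370 slope ang 0.295 Z at 0 165.6
21.05 [ 488.19307654 -257.3171188   311.19597214] 50.38423079150623
[[484.0, -266.3, 91.6], [491.5, -263.4, 118.6], [499.2, -250.0, 138.8]]
lip -66.97193841761504 [530.28598376  63.22105818 187.32552451]
top 53 [[-69.9, -61.6, -52.4], [-9.5, 1.8, 12.8], [183.0, 189.7, 195.4]]Traceback (most recent call last):
  File "<stdin>", line 13, in <module>
    return _quantile_unchecked(
        a, q, axis, out, overwrite_input, method, keepdims, weights)
    return _ureduce(a,
                    func=_quantile_ureduce_func,
    ...<5 lines>...
                    overwrite_input=overwrite_input,
                    method=method)
    r = func(a, **kwargs)
    result = _quantile(arr,
                       quantiles=q,
    ...<2 lines>...
                       out=out,
                       weights=wgt)
    slices_having_nans = np.isnan(arr[-1, ...])
                                  ~~~^^^^^^^^^
IndexError: index -1 is out of bounds for axis 0 with size 0
```

Run:
```python
from h import *
plan([530.3,64,250],73.5)
im,d,W=cloud("side")
o=cv2.resize(im[150:310,240:400],(600,600),interpolation=cv2.INTER_CUBIC);cv2.imwrite("pics/s5.png",o[...,::-1])
```

```text
turn [ 0.2369 -0.0014  0.0052] shift mm [  61.   -51.1 -320. ]
jaw now -92.93 down tilt [-0.005  0.002 -1.   ] y axis [ 0.999 -0.051 -0.005]
```

View pics/s5.png

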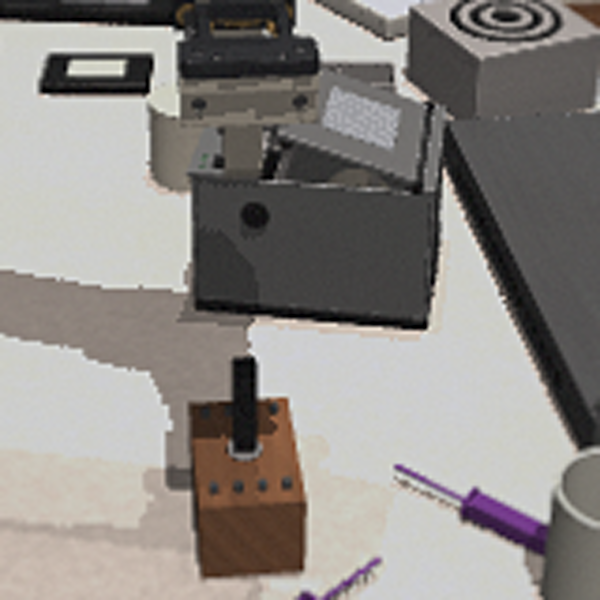

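The pin stands in its block again, flange down (crop 245,450). Next is the lip.

Request:
{"method": "apply_moves", "body": {"increments": [0,0,0,0.119,-0.001,0.0026,0.55,0,0,0,0.118,-0.001,0.0026,0.55,0,-0.005,-0.02,0,0,0,0.55,0,-0.005,-0.035,0,0,0,0.55,0,-0.005,-0.035,0,0,0,0.55,0,-0.005,-0.035,0,0,0,0.55,0,-0.005,-0.035,0,0,0,0.55,0,-0.005,-0.035,0,0,0,0.55,0,-0.005,-0.035,0,0,0,0.55,0,-0.005,-0.035,0,0,0,0.55,0,-0.005,-0.035,0,0,0,0.55,0.02,-0.005,-0.02,0,0,0,0.55,0.02,-0.001,0,0,0,0,0.55,0.02,0,0,0,0,0,0.55,0,0,0,0,0,0,0.55,0,0,0,0,0,0,0.55,0,0,0,0,0,0,0.55]}}

```text
clock: 22.95
ee_pos: [531.9, 63.6, 252.7]
orientation: [0.567, 0.422, -0.566, 0.424]
ft_force: [-0.4, -0.3, 0.4]
width: 50.7
```

Run:
```python
from h import *
plan([530.3,64,185.5],73.5);print(ctrl.sense()["ee_pos"])
```

```text
turn [-0.0005  0.0007 -0.0037] shift mm [67.2 -1.7  0.1]
jaw now -106.53 down tilt [ 0.003 -0.002 -1.   ] y axis [ 0.959 -0.285  0.004]
[531.9117501   63.61279018 252.71464423]
```

Request:
{"method": "apply_moves", "body": {"increments": [0.02,-0.0007,0,0,0,0,0.55,0.02,0,0,0,0,0,0.55,0.015,0,0,0,0,0,0.55,0.008,0,0,0,0,0,0.55,0.004,0,0,0,0,0,0.55,0,0,0,0,0,0,0.55,0,0,0,0,0,0,0.55,0,0,0,0,0,0,0.2,0,0,0,0,0,0,0.2,0,0,0,0,0,0,0.2,0,0,0,0,0,0,0.2,0,0,0,0,0,0,0.2], "grip_force": 15}}

```text
clock: 24.15
ee_pos: [530.7, 63.8, 184.8]
orientation: [0.567, 0.422, -0.566, 0.424]
ft_force: [0.4, 0.6, 0.1]
width: 23.8
```

Run:
```python
from h import *
lid();s=ctrl.sense();print(s["clock"],s["ee_pos"],s["ft_force"],s["width"])
H=np.array(prn(82,0,134))
# chord path for lip about hinge: rel. to TCP now
M=Rn.from_quat(s["orientation"]).as_matrix();d=s["ee_pos"]+2*np.array([0,0,1])-H
r=d[0]*np.cos(PY)+d[1]*np.sin(PY);z=d[2];rad=np.hypot(r,z);a0=np.arctan2(z,-r);print("radius",rad,"a0",a0)
prev=(r,z)
for a in np.linspace(a0,1.76,17)[1:]:
    q=(-rad*np.cos(a),rad*np.sin(a));print("%.2f tooly %.1f toolx %.1f"%(a,q[0]-prev[0],-(q[1]-prev[1])));prev=q
```

```text
top 441 slope ang 0.289 Z at 0 162.7
side 413 slope ang 0.3 Z at 0 165.7
24.25 [530.78265657  63.77441442 184.81107469] [ 0.32207706  0.39490236 -0.38358434] 24.267527068468624
radius 157.75515350864887 a0 0.34135697818001987
0.43 tooly 5.3 toolx -13.0
0.52 tooly 6.4 toolx -12.4
0.61 tooly 7.5 toolx -11.8
0.70 tooly 8.5 toolx -11.1
0.78 tooly 9.4 toolx -10.3
0.87 tooly 10.3 toolx -9.4
0.96 tooly 11.1 toolx -8.5
1.05 tooly 11.8 toolx -7.5
1.14 tooly 12.4 toolx -6.4
1.23 tooly 12.9 toolx -5.3
1.32 tooly 13.4 toolx -4.1
1.41 tooly 13.7 toolx -2.9
1.49 tooly 13.9 toolx -1.7
1.58 tooly 14.0 toolx -0.5
1.67 tooly 14.0 toolx 0.8
1.76 tooly 13.8 toolx 2.0
```

Lip pinched (width 24). I'll swing it along the arc, first half.

Request:
{"method": "apply_moves", "body": {"increments": [-0.0065,0.0025,0,0,0,0,0.2,-0.0065,0.0028,0,0,0,0,0.2,-0.0124,0.0064,0,0,0,0,0.2,-0.0118,0.0075,0,0,0,0,0.2,-0.0111,0.0085,0,0,0,0,0.2,-0.0103,0.0094,0,0,0,0,0.2,-0.0094,0.0103,0,0,0,0,0.2,-0.0085,0.0111,0,0,0,0,0.2,-0.0075,0.0118,0,0,0,0,0.2,0,0,0,0,0,0,0.2]}}

```text
clock: 25.25
ee_pos: [599.4, 43.2, 270.1]
orientation: [0.567, 0.421, -0.566, 0.424]
ft_force: [-0.6, 0.5, -0.2]
width: 23.7
```

```bash
cat > arc.py <<'E'
from h import *
s=ctrl.sense();print(s["clock"],s["ee_pos"],s["ft_force"],s["width"])
H=np.array(prn(82,0,134)); d=s["ee_pos"]+2*np.array([0,0,1])-H
r=d[0]*np.cos(PY)+d[1]*np.sin(PY);print("lateral",-d[0]*np.sin(PY)+d[1]*np.cos(PY),"radius",np.hypot(r,d[2]),"lid angle",np.arctan2(d[2],-r)-.054)
E
python3 arc.py
```

```text
25.25 [599.43514346  43.17093429 270.14245626] [-0.62036227  0.50055965 -0.2495738 ] 23.73216788307367
lateral 0.4149679593645601 radius 158.1411223083182 lid angle 1.008426408338879
```

Request:
{"method": "apply_moves", "body": {"increments": [-0.0064,0.0124,0,0,0,0,0.2,-0.0053,0.0129,0,0,0,0,0.2,-0.0041,0.0134,0,0,0,0,0.2,-0.0029,0.0137,0,0,0,0,0.2,-0.0017,0.0139,0,0,0,0,0.2,-0.0005,0.014,0,0,0,0,0.2,0.0008,0.014,0,0,0,0,0.2,0.002,0.0138,0,0,0,0,0.2,0,0,0,0,0,0,0.2,0,0,0,0,0,0,0.2]}}

```text
clock: 26.25
ee_pos: [700.6, 12.8, 286.7]
orientation: [-0.566, -0.422, 0.567, -0.424]
ft_force: [0.3, -1.3, -1.9]
width: 24.1
```

```bash
python3 arc.py
```

```text
26.25 [700.61736194  12.80081164 286.72168438] [ 0.27448932 -1.28565693 -1.877201  ] 24.055954835073877
lateral 0.0327976739942466 radius 157.3546867555004 lid angle 1.6999890559997546
```

Request:
{"method": "apply_moves", "body": {"increments": [0,0,0,0,0,0,0.5,0,0,0,0,0,0,0.5,0,0,0,0,0,0,0.5,0,0,0,0,0,0,0.5,-0.01,0,0,0,0,0,0.5,-0.02,0,0,0,0,0,0.5,-0.025,0,0,0,0,0,0.5,-0.025,0,0,0,0,0,0.5,0,-0.03,0,0,0,0,0.5,0,-0.04,0,0,0,0,0.5,0,-0.04,0,0,0,0,0.5,0,-0.04,0,0,0,0,0.5,0,-0.04,0,0,0,0,0.5,0,-0.02,0,0,0,0,0.5,0,0,0,0,0,0,0.5,0,0,0,0,0,0,0.5,0,0,0,0,0,0,0.5]}}

```text
clock: 27.95
ee_pos: [501.1, 72.4, 367.2]
orientation: [0.567, 0.422, -0.566, 0.424]
ft_force: [-0.0, 0.2, -0.3]
width: 46.0
```

Run:
```python
from h import *
im,d,W=cloud("side");s=ctrl.sense();print(s["clock"],s["ee_pos"],s["ft_force"],s["width"])
cv2.imwrite("pics/end.png",cv2.resize(im[100:400,230:450],(586,600*800//800*1),interpolation=cv2.INTER_CUBIC)[...,::-1])
q=W-np.array([*PC,0]);c,sn=np.cos(PY),np.sin(PY);X=c*q[...,0]+sn*q[...,1];Y=-sn*q[...,0]+c*q[...,1]
m=(X>60)&(X<140)&(abs(Y)<60)&(q[...,2]>160)&(q[...,2]<300);k=np.polyfit(q[...,2][m],X[m],1);print(m.sum(),"lid angle",np.pi/2+np.arctan(k[0]))
im,d,W=cloud("side");m=(np.hypot(W[...,0]-492,W[...,1]+258)<22)&(W[...,2]>90)&(W[...,2]<150)
print(np.percentile(W[m],[2,50,98],axis=0).round(1).tolist())
```

```text
28.0 [501.07529636  72.41615067 366.88131552] [ 0.0711353  -0.06586386  0.09433409] 46.31421210570356
262 lid angle 1.8970847417859538
[[484.0, -266.5, 90.5], [491.5, -263.5, 119.8], [499.3, -250.0, 139.0]]
```

View pics/end.png

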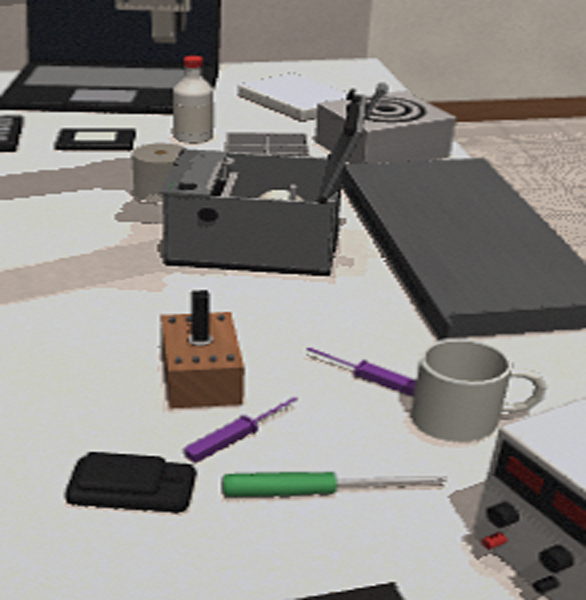

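The cover is fully open, leaning back and still. The pin stands in its block and the gripper is clear.

```bash
python3 -c "
from cell import ctrl
print(ctrl.hand_in())"
```

```text
the job is handed in; nothing more can be done
None
```

I did the job in the order asked and handed it in at about 28 s of the 72 s allowed.

- **Release:** I took the black pin from its block and it went into the service hole on the first try. I pushed gently; the wrist sensor read about 5 N at most at my checks. The latch first let the cover up only to 0.04 rad, and about 1 mm more push sprang it to about 0.3 rad.
- **Pin:** It is back in its block, resting on its flange. Its handle top measured about 139 mm, against 137 mm expected.
- **Roll cover:** I pinched the lip, swung the cover to about 1.70 rad and let go. It leaned back to its stop. My last depth fit read 1.90 rad, a little over the 1.85 rad stop, which I take as measurement error.
- **Robot:** The gripper ended clear of everything.

**What disagreed:** The two purple look-alike pins stood on their tips in the first picture and were lying on the bench by the time I had gripped the black pin. One now rests against or next to the mug. My planned path stayed well clear of them and I saw no contact force before the grip, so I believe they fell on their own, but I did not see it happen. I left them there. The other bystanders look unmoved in the last picture; I did not measure them.

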